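Reset the peak pointer of the clay gauge

ROBOT

A 7-joint arm with a two-finger parallel gripper is mounted at the origin on a cart in front of the work surface, level with it; the furniture and walls round the work are solid. World frame = base frame: x ahead of the robot, y to its left, z up, the work surface at z = 0. Lengths are in m, angles in degrees, forces in N, time in s.
With the tool pointing down it reaches from about 0.425 to 0.875 m from the base axis. Payload 4.7 kg.
Tool frame: the origin (TCP) lies midway between the tips of the shut fingers; the grasp point (between the pads) lies 19 mm behind it; z points along the fingers, y is the line along which they close (so a half turn about z gives the same grasp; the last joint's range is limited). The gripper opens to 87 mm and grips with 3 to 60 N. Pads are 19 mm wide; open, the fingers measure 117 mm over their backs; the gripper's body (75 mm by 190 mm) begins 51 mm behind the grasp point.
Start: joints at [69.334, 18.392, -4.016, 83.108, 1.295, 78.541, -3.26], TCP at [0.238, -0.605, 0.193] pointing down, gripper open.
Joint ranges: [-163.93, 163.93], [-17.29, 119.83], [-79.2, 71.16], [3.27, 140.29], [-89.18, 269.18], [5.43, 117.66], [-154.24, 154.24]. Speed limits (degrees/s): [147.25, 147.25, 180, 180, 180, 180, 180].

INTERFACE

Orientations are given as [roll, pitch, yaw] about the fixed x, y, z axes, in that order (R = Rz(yaw) Ry(pitch) Rx(roll)).
In Python, from cell import env gives the robot as it stands. The module is installed in compiled form; this text tells all that it offers.
- The arm moves only by the tool step_arm, never from a script. Its argument "rows" is a list of rows, each an object with "angular": the turn, a rotation vector about the tool's x, y, z in units of pi rad (1.0 is pi rad), a list of three; "slide": the shift along the tool's x, y, z in units of 500 mm (1.0 is 500 mm), a list of three; "jaw": the opening, from 0 (shut) to 1 (fully open). A call has 1 to 10 rows; each row shifts and turns the commanded pose from where the row before left it, along the tool's axes as they then stand; what a row does not reach is not made up. A row lasts 1/8 s, in which the tool goes at most 62.5 mm and 10.7 degrees, less where a joint would pass 70% of its speed; a pose out of reach is approached as far as the arm can. A call with a number of a shift or a turn outside -1 to 1 is refused whole. A call with a gripper value outside its range is refused whole. The fingers move at their own pace and stop on an object; "newtons" is the grip in N (left out, the last holds). Time passes only in rows, so rows that do not move let the fingers close. It gives the time, the measured TCP pose, the force, the opening and the grip force at its end, in the units of the state.
- env.get_obs(): the state, without advancing time (a new reading comes with each control period).
- env.read_camera(name): name is "side" or "top" or "wrist"; returns the picture (400x640x3 uint8, red, green, blue); there is no depth.
- env.camera_info(name): a dict with "fx", "fy", "cx", "cy" (pixels), "R" (3x3) and "t" (3): a world point X has camera coordinates R X + t. Camera axes: x right, y down, z forward; pixel columns grow to the right and rows downward; lengths in m; the calibration is good to about 2 mm. The wrist camera is an equidistant fisheye: a pixel r from the principal point sees the ray r / f radians off the axis. A picture is of the moment at which its call begins: read the wrist's pose just before it. camera_info takes no time and is no camera call; for the wrist camera it gives the pose at the moment of the call.
- env.sign_off(): hands the job in; it is judged then, once.
The state is a dict: "time_s": time; "qpos": joint angles; "joint_velocities": joint speeds; "effort": joint torques, N m; "tool_pos": TCP position; "tool_rot": TCP orientation; "force": force on the tool from outside, world axes, zero at the start; "wrist_torque": the same for the moment, N m; "grip_width": finger opening in m; "grasp_force": force on a finger pad.
Only numpy, scipy, OpenCV 4.12 (cv2) and the standard library are available. Lean on these libraries where they do the work, as an engineer would, in place of code of your own. Each camera call takes 0.05 s, during which the arm holds its last target. There are 200 camera calls.

TASK

The round-dial clay stiffness gauge still shows the peak of the last sample: turn its bar knob back, anticlockwise seen from above, until the pointer rests at its zero stop, then let go. Leave the knob of the square-cased drying clock as it is set.

Things in the scene. Friction and masses are not known exactly. Their poses are not given: they have to be found in the camera images.
- gauge: Clay stiffness gauge: round grey case, 116 mm across, dial up, on a 150 x 140 x 8 mm aluminium plate fixed to the table; notched bezel, top 44 mm high; small plunger at its -x side. Origin: centre of the plate's underside; z up; the knob's upright axis passes through it. Zero stop: small steel pin, 45 mm high, 46 mm from the centre towards the body's +y. Gauge and clock may change places.
- peak_knob (a joint): Turn (rad) of the gauge's black bar knob with the dark steel peak pointer fixed to it: 0 with the pointer at the zero stop (it turns no further), growing clockwise seen from above, up to 2.6; starts at 0.7 to 1.3. Light friction (0.05 N m), no spring; it stays where it is left.
- peak_knob_grip (a point): Middle of that knob's bar, on its axis, 68 mm above the table. Bar 42 mm long, 14 mm thick, from 47 to 85 mm above the table, over a round foot 38 mm across that ends at 48 mm; grip across the thickness. The point turns with the knob: y along the bar to the pointer's tip (white line on that half of the top), x across the bar, z up. Pointer 43 mm above the table.
- clock_pointer_tip (a point): Tip of the pointer of the drying clock, 39 mm from its knob's axis, 43 mm above the table; point y points outward along the pointer. The clock is a square grey case, 122 x 122 x 38 mm, fixed to the table, with a white dial and a bar knob of the same size, shape and height as the gauge's. To be left as set (it may point anywhere).

How it is judged:
By the outcome, as a careful person would: the job done as asked, in the order asked, and still so for the second after the job is handed in, with the robot touching nothing.
It also fails if it takes over 32 s, if anything falls off the work surface, if the arm or the gripper's body presses on something with over 40 N, if the wrist force passes 120 N, or if a joint passes its speed limit or range.

## Working session

There is one attempt and no reset: what is moved stays moved. The work goes in short steps, Python scripts to look and compute and a tool call to move; the robot and the scene stay as the last step left them, time stands still between calls to the robot, and variables do not carry over. Pictures are saved under pics/ and viewed, at most 10 in all, crops included, and the job is handed in when it is done.

Besides the shell and the picture viewer there is one more tool, called after "Call:" in YAML: its name, and indented under it one key for each argument. step_arm: Moves the arm, as the interface text tells. Shifts and turns lie within -1 to 1; 1 stands for 500 mm of shift or pi rad of turn. Its arguments: {"type":"object","properties":{"rows":{"type":"array"},"newtons":{"type":"number"}},"required":["rows"]}

```bash
mkdir -p pics; python3 - <<'E'
from cell import env
import cv2
for n in("top","side"):
    cv2.imwrite(f"pics/{n}0.png",env.read_camera(n)[:,:,::-1]); i=env.camera_info(n); print(n,i)
o=env.get_obs(); print(o)
E
```

```text
top {'fx': 517.1674888091254, 'fy': 517.1674888091254, 'cx': 324.5593997422695, 'cy': 200.00475698291734, 'R': array([[-0.02760138, -0.99950049,  0.01539295],
       [-0.98703093,  0.02481447, -0.15860069],
       [ 0.1581395 , -0.01957092, -0.98722281]]), 't': array([0.02109877, 0.52075468, 1.13037772])}
side {'fx': 449.8564969321024, 'fy': 449.8564969321024, 'cx': 307.39224704643584, 'cy': 204.07398125643414, 'R': array([[ 0.96615842, -0.25721872,  0.01940199],
       [-0.12108704, -0.51866487, -0.84635966],
       [ 0.22776268,  0.81536818, -0.53225829]]), 't': array([-0.5045541 ,  0.12960014,  0.74123018])}
{'time_s': 0.1, 'qpos': array([69.33511974, 18.43332604, -4.01488989, 83.16574547,  1.29631014,
       78.54079062, -3.26078618]), 'joint_velocities': array([ 0.12223563, -0.07414834, -0.06567593, -0.08434981,  0.08041152,
        0.01261479, -0.0170617 ]), 'effort': array([ 5.67193780e-06, -4.92569339e+01, -4.05737869e-01, -3.13396811e+01,
       -6.42418116e-02,  3.94643296e-02,  7.01274917e-05]), 'tool_pos': array([ 0.23768289, -0.60442103,  0.19190667]), 'tool_rot': array([-1.79905436e+02,  6.85101154e-03,  2.14732987e+01]), 'force': array([ 0.01150192,  0.38173739, -0.07497504]), 'wrist_torque': array([ 0.06085291, -0.00484245, -0.02260385]), 'grasp_force': 0.0, 'grip_width': 0.08711887272712389}
```

View pics/top0.png

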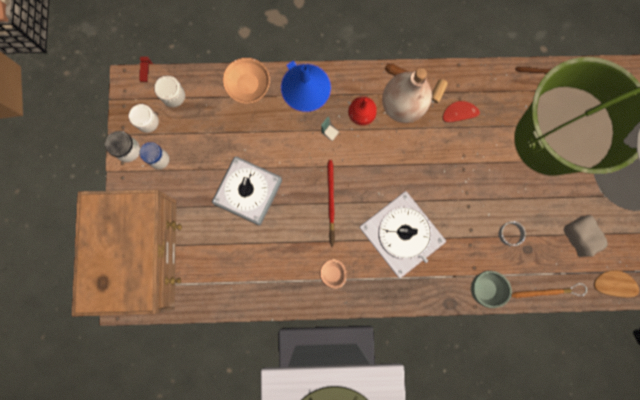

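View pics/side0.png

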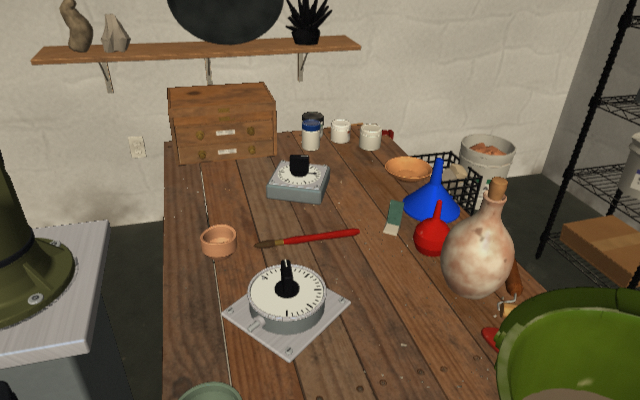

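The top view shows the gauge (round dial on a plate) at about (404,232) and the square clock at (247,190). Next I'll zoom in on the gauge.

```bash
cat > h.py <<'E'
import numpy as np
from cell import env
def ray(n,p,z):
    i=env.camera_info(n);d=np.array([(p[0]-i['cx'])/i['fx'],(p[1]-i['cy'])/i['fy'],1.])
    c=-i['R'].T@i['t'];d=i['R'].T@d
    return c+d*(z-c[2])/d[2]
E
python3 - <<'E'
import cv2,numpy as np
from h import *
a=cv2.imread("pics/top0.png")[185:285,350:455]; b=cv2.imread("pics/side0.png")[250:360,215:355]
A=cv2.resize(a,None,fx=5,fy=5,interpolation=cv2.INTER_CUBIC)
cv2.imwrite("pics/g.png",A)
im=cv2.imread("pics/top0.png"); hsv=cv2.cvtColor(im,cv2.COLOR_BGR2HSV)
# white dial face
m=((hsv[...,2]>215)&(hsv[...,1]<25)).astype(np.uint8)*255; m[:, :350]=0;m[:,460:]=0;m[:185]=0;m[285:]=0
c=max(cv2.findContours(m,0,2)[0],key=cv2.contourArea); e=cv2.fitEllipse(cv2.convexHull(c)); print(e, ray("top",e[0],.042))
# black knob
k=((hsv[...,2]<60)).astype(np.uint8); k[:, :375]=0;k[:,435:]=0;k[:205]=0;k[260:]=0
ys,xs=np.nonzero(k);print(xs.min(),xs.max(),ys.min(),ys.max(),xs.mean(),ys.mean())
# plate
pl=((hsv[...,1]<45)&(hsv[...,2]>90)).astype(np.uint8)*255; pl[:, :350]=0;pl[:,460:]=0;pl[:185]=0;pl[285:]=0
c=max(cv2.findContours(pl,0,2)[0],key=cv2.contourArea); r=cv2.minAreaRect(c)
P=[ray("top",q,.008) for q in cv2.boxPoints(r)];print(cv2.boxPoints(r));print(np.round(P,4),np.mean(P,0),[np.linalg.norm(P[j]-P[j-1]) for j in range(4)])
E
```

```text
((403.02130126953125, 235.58950805664062), (66.14810180664062, 83.31166076660156), 144.3558349609375) [ 0.43572201 -0.16651703  0.042     ]
398 416 226 238 406.6 232.5076923076923
[[358.49707 226.52405]
 [405.95312 189.38455]
 [448.32593 243.52759]
 [400.86987 280.66708]]
[[ 0.4624 -0.0701  0.008 ]
 [ 0.5469 -0.1848  0.008 ]
 [ 0.4176 -0.2762  0.008 ]
 [ 0.336  -0.1621  0.008 ]] [ 0.44069949 -0.17329044  0.008     ] [np.float64(0.15630030769473796), np.float64(0.14246918794500674), np.float64(0.1583364832528142), np.float64(0.14027823078878443)]
```

View pics/g.png

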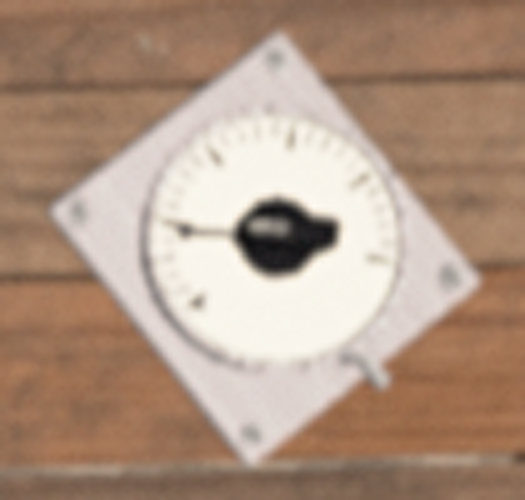

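```bash
python3 - <<'E'
from h import *
f=lambda u,v,z: ray("top",(350+(u+.5)/5-.5,185+(v+.5)/5-.5),z)
T,L,R,B=[f(*p,.008) for p in((283,32),(52,210),(480,283),(252,462))]
c=(T+L+R+B)/4; print("plate c",c,[np.linalg.norm(x) for x in(T-R,L-B,T-L,R-B)])
bx=(T-R)+(L-B); yaw=np.degrees(np.arctan2(bx[1],bx[0])); print("yaw",yaw)
an=lambda p:np.degrees(np.arctan2(*(p-c)[1::-1]))
d=f(272,238,.044);print("dial",d)
for n,p,z in(("pin",(197,300),.045),("tip",(180,230),.043),("ptrmid",(228,233),.043),("knobtopW",(250,227),.085),("knobend",(335,233),.085)):
    q=f(*p,z);print(n,q,np.linalg.norm((q-c)[:2]),an(q))
for cc in (c,):
  for z in(.044,.085):
    i=env.camera_info("top");X=cc.copy();X[2]=z;k=i['R']@X+i['t'];print("proj",k[0]/k[2]*i['fx']+i['cx'],k[1]/k[2]*i['fy']+i['cy'])
# side view bar
import cv2
im=cv2.imread("pics/side0.png")[225:365,215:355];cv2.imwrite("pics/s.png",cv2.resize(im,None,fx=4,fy=4,interpolation=cv2.INTER_CUBIC))
E
```

```text
plate c [ 0.44313007 -0.1723703   0.008     ] [np.float64(0.14700709327067535), np.float64(0.14639892449952324), np.float64(0.13784958835609357), np.float64(0.13508253102872753)]
yaw 35.87149691502044
dial [ 0.44310179 -0.16877106  0.044     ]
pin [ 0.41615779 -0.13360078  0.045     ] 0.047229010289171765 124.82665601405893
tip [ 0.44787501 -0.12772634  0.043     ] 0.04489540218449205 83.93314373466089
ptrmid [ 0.44596153 -0.14925645  0.043     ] 0.023286627718948107 83.01603114133214
knobtopW [ 0.44431203 -0.15240159  0.085     ] 0.02000365698750544 86.61258686389273
knobend [ 0.44074628 -0.18915557  0.085     ] 0.016953700821745094 -98.08290838695594
proj 405.59784328421495 232.14567550932213
proj 408.8181927186241 230.3044551589109
```

View pics/s.png

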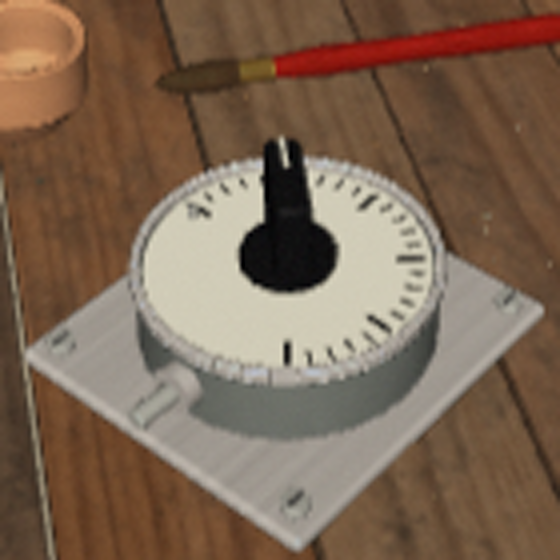

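The side crop shows the bar knob at about (288,200), with the white-line half pointing away from the camera. This agrees with the top view. My measurements:
- **Gauge axis:** about (0.443, -0.171).
- **Body yaw:** about 35.5°, so the zero stop is at azimuth 125°. The pin was measured 47 mm out at 125°.
- **Bar azimuth:** about 85°, so it needs to turn about 40° (0.7 rad) anticlockwise.

Next I'll move above it.

Call:
step_arm:
  rows:
    - {"angular": [0, 0, 0], "slide": [0.07, -0.0658, 0], "jaw": 0.6}
    - {"angular": [0, 0, 0], "slide": [0.07, -0.0658, 0], "jaw": 0.6}
    - {"angular": [0, 0, 0], "slide": [0.07, -0.0658, 0], "jaw": 0.6}
    - {"angular": [0, 0, 0], "slide": [0.07, -0.0658, 0], "jaw": 0.6}
    - {"angular": [0, 0, 0], "slide": [0.07, -0.0658, 0], "jaw": 0.6}
    - {"angular": [0, 0, 0], "slide": [0.07, -0.0658, 0], "jaw": 0.6}
    - {"angular": [0, 0, 0], "slide": [0.07, -0.0658, 0], "jaw": 0.6}
    - {"angular": [0, 0, 0], "slide": [0.07, -0.0658, 0], "jaw": 0.6}
    - {"angular": [0, 0, 0], "slide": [0.07, -0.0658, 0], "jaw": 0.6}
    - {"angular": [0, 0, 0], "slide": [0.07, -0.0658, 0], "jaw": 0.6}

```text
time_s: 1.35
tool_pos: [0.4434, -0.1691, 0.1926]
tool_rot: [180.0, 0.0, 21.5]
force: [0.6, -0.0, 0.2]
grip_width: 0.0525
grasp_force: 0.0
```

Call:
step_arm:
  rows:
    - {"angular": [0, 0, -0.05], "slide": [0, 0, 0], "jaw": 0.6}
    - {"angular": [0, 0, -0.05], "slide": [0, 0, 0], "jaw": 0.6}
    - {"angular": [0, 0, -0.05], "slide": [0, 0, 0], "jaw": 0.6}
    - {"angular": [0, 0, -0.05], "slide": [0, 0, 0], "jaw": 0.6}
    - {"angular": [0, 0, -0.05], "slide": [0, 0, 0], "jaw": 0.6}
    - {"angular": [0, 0, -0.05], "slide": [0, 0, 0], "jaw": 0.6}
    - {"angular": [0, 0, -0.053], "slide": [0, 0, 0], "jaw": 0.6}
    - {"angular": [0, 0, 0], "slide": [0, 0, 0], "jaw": 0.6}
    - {"angular": [0, 0, 0], "slide": [0, 0, 0], "jaw": 0.6}

```text
time_s: 2.48
tool_pos: [0.4431, -0.1706, 0.1927]
tool_rot: [-180.0, -0.0, 84.9]
force: [-0.6, -0.0, 0.7]
grip_width: 0.0522
grasp_force: 0.0
```

```bash
python3 - <<'E'
from h import *
import cv2
i=env.camera_info("wrist");im=env.read_camera("wrist");print(i)
def pr(X):
    k=i['R']@np.array(X)+i['t'];r=np.hypot(k[0],k[1]);th=np.arctan2(r,k[2]);return i['cx']+i['fx']*th*k[0]/r,i['cy']+i['fy']*th*k[1]/r
c=(.443,-.171)
for z in(.048,.085):
  for az in(None,85,-95,125):
    p=np.array([*c,z]) if az is None else np.array([c[0]+.021*np.cos(np.radians(az)),c[1]+.021*np.sin(np.radians(az)),z]);print(z,az,np.round(pr(p),1))
print("pin",pr((c[0]+.046*np.cos(np.radians(125.5)),c[1]+.046*np.sin(np.radians(125.5)),.045)))
cv2.imwrite("pics/w.png",im[:,:,::-1])
E
```

```text
{'fx': 309.70691628693146, 'fy': 309.70691628693146, 'cx': 318.40787773602074, 'cy': 197.34000624996006, 'R': array([[ 9.96019330e-01, -8.91356179e-02,  5.79968193e-04],
       [-8.65034506e-02, -9.64996011e-01,  2.47588069e-01],
       [-2.15092485e-02, -2.46652672e-01, -9.68865219e-01]]), 't': array([-0.45674042, -0.15604486,  0.35707263])}
0.048 None [318.2 181.6]
0.048 85 [318.2 162.8]
0.048 -95 [318.2 199.9]
0.048 125 [305.9 167.3]
0.085 None [318.2 189. ]
0.085 85 [318.1 168.1]
0.085 -95 [318.2 209.3]
0.085 125 [304.4 173. ]
pin (np.float64(290.99817935608894), np.float64(150.07829821228253))
```

View pics/w.png

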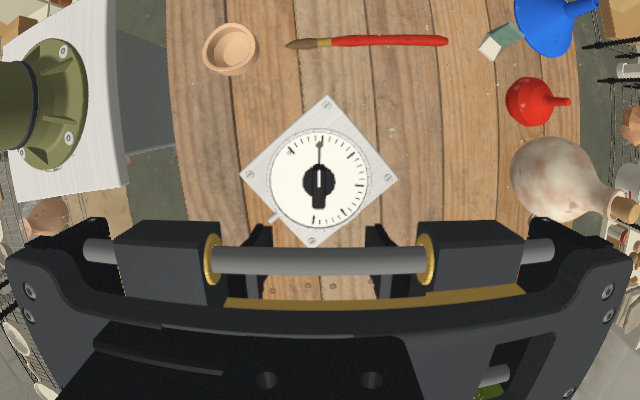

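The wrist view shows the knob at about (319,188), the pointer tip at (320,142) and the pin mark at (291,150). All match the projected estimates, so I'll descend and grip.

Call:
step_arm:
  rows:
    - {"angular": [0, 0, 0], "slide": [0, 0, 0.05], "jaw": 0.6}
    - {"angular": [0, 0, 0], "slide": [0, 0, 0.05], "jaw": 0.6}
    - {"angular": [0, 0, 0], "slide": [0, 0, 0.05], "jaw": 0.6}
    - {"angular": [0, 0, 0], "slide": [0, 0, 0.05], "jaw": 0.6}
    - {"angular": [0, 0, 0], "slide": [0, 0, 0.05], "jaw": 0.6}
    - {"angular": [0, 0, 0], "slide": [0, 0, 0.03], "jaw": 0.6}
    - {"angular": [0, 0, 0], "slide": [0, 0, 0], "jaw": 0.6}
    - {"angular": [0, 0, 0], "slide": [0, 0, 0], "jaw": 0.6}

```text
time_s: 3.52
tool_pos: [0.444, -0.1709, 0.0537]
tool_rot: [179.9, 0.0, 85.0]
force: [0.7, 0.5, 0.3]
grip_width: 0.052
grasp_force: 0.0
```

Call:
step_arm:
  rows:
    - {"angular": [0, 0, 0], "slide": [0, 0, 0], "jaw": 0}
    - {"angular": [0, 0, 0], "slide": [0, 0, 0], "jaw": 0}
    - {"angular": [0, 0, 0], "slide": [0, 0, 0], "jaw": 0}
    - {"angular": [0, 0, 0], "slide": [0, 0, 0], "jaw": 0}
    - {"angular": [0, 0, 0], "slide": [0, 0, 0], "jaw": 0}
    - {"angular": [0, 0, 0], "slide": [0, 0, 0], "jaw": 0}
  newtons: 12

```text
time_s: 4.28
tool_pos: [0.4432, -0.1706, 0.0529]
tool_rot: [-180.0, 0.0, 85.0]
force: [-0.1, 0.7, 0.7]
grip_width: 0.0138
grasp_force: 12.0
```

Gripped at 13.8 mm with little side force, so the centring is good. I'll turn anticlockwise by 36° first and then check.

Call:
step_arm:
  rows:
    - {"angular": [0, 0, -0.03], "slide": [0, 0, 0], "jaw": 0}
    - {"angular": [0, 0, -0.03], "slide": [0, 0, 0], "jaw": 0}
    - {"angular": [0, 0, -0.03], "slide": [0, 0, 0], "jaw": 0}
    - {"angular": [0, 0, -0.03], "slide": [0, 0, 0], "jaw": 0}
    - {"angular": [0, 0, -0.03], "slide": [0, 0, 0], "jaw": 0}
    - {"angular": [0, 0, -0.03], "slide": [0, 0, 0], "jaw": 0}
    - {"angular": [0, 0, -0.02], "slide": [0, 0, 0], "jaw": 0}
    - {"angular": [0, 0, 0], "slide": [0, 0, 0], "jaw": 0}
    - {"angular": [0, 0, 0], "slide": [0, 0, 0], "jaw": 0}

```text
time_s: 5.4
tool_pos: [0.4426, -0.1708, 0.0528]
tool_rot: [-179.9, -0.0, 120.9]
force: [-2.4, -0.1, 3.0]
grip_width: 0.0135
grasp_force: 12.0
```

```bash
python3 - <<'E'
from h import *
o=env.get_obs();print(o['wrist_torque'],o['force'],o['tool_rot'],o['qpos'][6])
E
```

```text
[-0.04809369  0.57061161 -0.01887648] [-2.36928516 -0.07190393  3.01969823] [-1.79937910e+02 -2.64924007e-02  1.20949476e+02] 46.345472224960204
```

Call:
step_arm:
  rows:
    - {"angular": [0, 0, -0.01], "slide": [0, 0, 0], "jaw": 0}
    - {"angular": [0, 0, -0.01], "slide": [0, 0, 0], "jaw": 0}
    - {"angular": [0, 0, 0], "slide": [0, 0, 0], "jaw": 0}

```text
time_s: 5.78
tool_pos: [0.4427, -0.1708, 0.0528]
tool_rot: [-179.9, -0.0, 124.6]
force: [-4.5, -0.6, 4.9]
grip_width: 0.0133
grasp_force: 12.0
```

```bash
python3 - <<'E'
from h import *
o=env.get_obs();print(o['wrist_torque'],o['force'],o['tool_rot'],o['qpos'][6])
E
```

```text
[-0.15397121  0.98564434 -0.10101453] [-4.54110835 -0.5651079   4.91356202] [-1.79942969e+02 -2.34850722e-02  1.24626790e+02] 49.9995568584856
```

Call:
step_arm:
  rows:
    - {"angular": [0, 0, -0.01], "slide": [0, 0, 0], "jaw": 0}
    - {"angular": [0, 0, 0], "slide": [0, 0, 0], "jaw": 0}

```text
time_s: 6.02
tool_pos: [0.4426, -0.1708, 0.0528]
tool_rot: [-179.9, -0.0, 126.4]
force: [-5.7, 0.3, 5.4]
grip_width: 0.0138
grasp_force: 12.0
```

```bash
python3 - <<'E'
from h import *
o=env.get_obs();print(o['wrist_torque'],o['force'],o['tool_rot'],o['qpos'][6])
E
```

```text
[-0.07318698  1.11174873  0.02428593] [-5.73796294  0.32053332  5.35558936] [-1.79940687e+02 -3.17335710e-02  1.26448685e+02] 51.812353441186985
```

Call:
step_arm:
  rows:
    - {"angular": [0, 0, -0.01], "slide": [0, 0, 0], "jaw": 0}
    - {"angular": [0, 0, -0.01], "slide": [0, 0, 0], "jaw": 0}
    - {"angular": [0, 0, 0], "slide": [0, 0, 0], "jaw": 0}

```text
time_s: 6.4
tool_pos: [0.4426, -0.1708, 0.0528]
tool_rot: [-180.0, -0.0, 130.0]
force: [-4.9, -0.0, 4.3]
grip_width: 0.0137
grasp_force: 12.6
```

```bash
python3 - <<'E'
from h import *
import cv2
o=env.get_obs();print(o['wrist_torque'],o['force'],o['tool_rot'],o['qpos'][6],o['grip_width'])
im=env.read_camera("side")[225:365,215:355,::-1]
cv2.imwrite("pics/s2.png",cv2.resize(im,None,fx=4,fy=4,interpolation=cv2.INTER_CUBIC))
E
```

```text
[-0.02694515  1.10409231 -0.25825947] [-4.94830254 -0.00606585  4.3308834 ] [-1.79957913e+02 -4.09540155e-02  1.30001710e+02] 55.3619181912839 0.01372346314941346
```

View pics/s2.png

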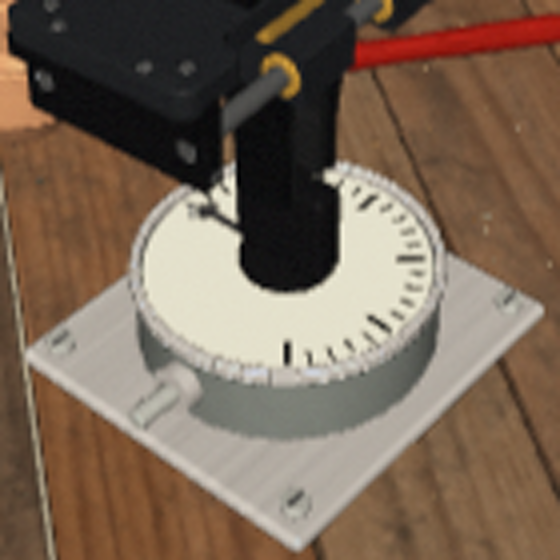

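The pointer (from about (240,230) to (200,212)) now lies at the pin, and the torque has risen to 0.26 N m. A small extra turn will confirm it.

Call:
step_arm:
  rows:
    - {"angular": [0, 0, -0.01], "slide": [0, 0, 0], "jaw": 0}
    - {"angular": [0, 0, 0], "slide": [0, 0, 0], "jaw": 0}
    - {"angular": [0, 0, 0], "slide": [0, 0, 0], "jaw": 0}

```text
time_s: 6.82
tool_pos: [0.4426, -0.1707, 0.0527]
tool_rot: [-180.0, -0.1, 131.8]
force: [-5.3, 0.2, 4.9]
grip_width: 0.0139
grasp_force: 13.0
```

```bash
python3 - <<'E'
from h import *
o=env.get_obs();print(o['wrist_torque'],o['force'],o['tool_rot'],o['qpos'][6],o['grip_width'])
E
```

```text
[-0.08603002  1.11176636 -0.30661188] [-5.29051171  0.19204786  4.90306674] [-1.79961781e+02 -5.28099173e-02  1.31780614e+02] 57.13148846031094 0.013852270742096972
```

The pads now yield at a torque plateau of about 0.3 N m, so the knob is at its stop. I'll release and rise straight up.

Call:
step_arm:
  rows:
    - {"angular": [0, 0, 0], "slide": [0, 0, 0], "jaw": 0.6}
    - {"angular": [0, 0, 0], "slide": [0, 0, 0], "jaw": 0.6}
    - {"angular": [0, 0, 0], "slide": [0, 0, 0], "jaw": 0.6}
    - {"angular": [0, 0, 0], "slide": [0, 0, 0], "jaw": 0.6}
    - {"angular": [0, 0, 0], "slide": [0, 0, 0], "jaw": 0.6}

```text
time_s: 7.45
tool_pos: [0.4434, -0.1706, 0.0529]
tool_rot: [180.0, 0.0, 131.8]
force: [0.5, -0.6, 0.2]
grip_width: 0.0503
grasp_force: 0.0
```

Call:
step_arm:
  rows:
    - {"angular": [0, 0, 0], "slide": [0, 0, -0.03], "jaw": 0.6}
    - {"angular": [0, 0, 0], "slide": [0, 0, -0.05], "jaw": 0.6}
    - {"angular": [0, 0, 0], "slide": [0, 0, -0.05], "jaw": 0.6}
    - {"angular": [0, 0, 0], "slide": [0, 0, -0.05], "jaw": 0.6}
    - {"angular": [0, 0, 0], "slide": [0, 0, -0.05], "jaw": 0.6}
    - {"angular": [0, 0, 0], "slide": [0, 0, -0.05], "jaw": 0.6}
    - {"angular": [0, 0, 0], "slide": [0, 0, 0], "jaw": 0.6}
    - {"angular": [0, 0, 0], "slide": [0, 0, 0], "jaw": 0.6}

```text
time_s: 8.45
tool_pos: [0.4429, -0.1705, 0.1927]
tool_rot: [-180.0, -0.0, 131.8]
force: [-0.4, 0.4, -0.6]
grip_width: 0.0522
grasp_force: 0.0
```

```bash
python3 - <<'E'
from h import *
import cv2
o=env.get_obs();print(o['force'],o['tool_pos'])
im=env.read_camera("wrist")[90:260,230:410,::-1]
im2=env.read_camera("side")[225:365,215:355,::-1]
cv2.imwrite("pics/f.png",np.hstack([cv2.resize(im,(420,397),interpolation=2),cv2.resize(im2,(380,397),interpolation=2)]))
E
```

```text
[-0.3833069   0.37217047 -0.604019  ] [ 0.44291966 -0.17051519  0.19265188]
```

View pics/f.png

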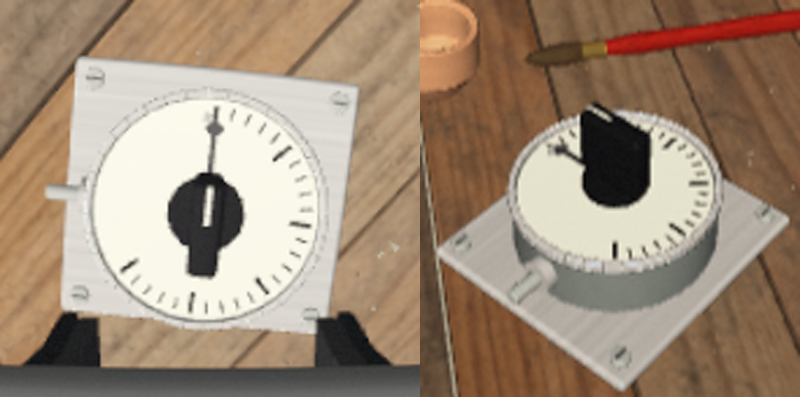

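The final view shows the pointer tip at (213,128) beside the pin at (208,118), with the gripper clear. One numeric check of the pointer angle before I hand in.

```bash
python3 - <<'E'
from h import *
i=env.camera_info("wrist")
def wr(u,v,z):
    p=np.array([230+(u+.5)*180/420-.5-i['cx'],90+(v+.5)*170/397-.5-i['cy']]);r=np.hypot(*p);t=r/i['fx']
    d=i['R'].T@np.array([*(np.sin(t)*p/r),np.cos(t)]);c=-i['R'].T@i['t'];return c+d*(z-c[2])/d[2]
A=[wr(*q,.008) for q in((78,60),(357,88),(325,330),(63,310))]
az=lambda d:np.degrees(np.arctan2(d[1],d[0]))
print("body +y",az(A[0]-A[3]),az(A[1]-A[2]),"body x+90",az(A[1]-A[0])+90, "c",np.mean(A,0))
t,m=wr(213,128,.043),wr(210,172,.043);print("pointer",az(t-m),az(t-np.array([.443,-.171,0])),np.linalg.norm((t-[.443,-.171,.043])))
print("white line",az(wr(209,186,.085)-wr(207,225,.085)))
p=wr(208,118,.045);print("pin",az(p-np.array([.443,-.171,0])),np.linalg.norm(p[:2]-[.443,-.171]))
E
```

```text
body +y 126.31592270137263 126.51375210627437 body x+90 126.19914684148958 c [ 0.44276139 -0.17105259  0.008     ]
pointer 128.03143036868593 127.30725475365313 0.041215541024983975
white line 128.97502833960294
pin 130.72456429275147 0.045967667400567874
```

```bash
python3 -c "
from cell import env
print(env.sign_off())"
```

```text
the job is handed in; nothing more can be done
None
```

I turned the gauge's peak knob back anticlockwise to its zero stop (pointer within about 2° of the zero direction by camera), let go and moved clear; I never went near the drying clock, and the job was handed in about 8.6 s in.

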